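Bring the plaque's sun round to the yellow paint

ROBOT

A 6-joint arm with a two-finger parallel gripper is mounted at the origin on the work surface. World frame = base frame: x ahead of the robot, y to its left, z up, the work surface at z = 0. Lengths are in mm, angles in rad, forces in N, time in s.
With the tool pointing down it reaches from about 400 to 825 mm from the base axis. Payload 7 kg.
Tool frame: the origin (TCP) lies on the mounting face of the last link; the fingertips stand robot.finger_overhang ahead of it and the grasp point (between the pads) lies 159 mm ahead of it (robot.finger_overhang is the distance from the TCP to the fingertips, in mm); z points along the fingers, y is the line along which they close (so a half turn about z gives the same grasp; the last joint's range is limited). The gripper opens to 88 mm and grips with 3 to 60 N. Pads are 19 mm wide; open, the fingers measure 130 mm over their backs; the gripper's body (78 mm by 193 mm) begins 47 mm behind the grasp point.
Start: joints at [-1.015, 0.359, 0.012, 0, -1.224, -0.288], TCP at [178.586, -650.925, 404.661] pointing down, gripper open.
Joint ranges: [-3.07, 3.07], [-1.43, 2.12], [-1.02, 1.25], [-3.03, 1.67], [-3.05, -0], [-3.03, 3.03]. Speed limits (rad/s): [2.39, 2.39, 3.01, 3.14, 3.14, 3.14].

INTERFACE

Orientations are given as a unit quaternion [x, y, z, w].
In Python, from rig import monitor, vision, ticket, robot gives the robot as it stands.
- The arm moves only by the tool apply_moves, never from a script. Its argument "increments" is a list of rows, each a list of 7 numbers: the shift along the tool's x, y, z scaled (see below), then the turn, a rotation vector about the tool's x, y, z scaled (see below), then the opening, from -1 (shut) to 1 (fully open). In form: [[dx, dy, dz, wx, wy, wz, claw], ...]. A call has 1 to 8 rows; each row is the pose to reach, as a shift and turn from the pose commanded when the call began, along the tool's axes at that moment; what a row does not reach only later rows make up. The controller multiplies each number of a shift by 15 cm and each number of a turn by 90 degrees. A row lasts 1/10 s, in which the tool goes at most 50 mm and 8.59 degrees, less where a joint would pass 70% of its speed; a pose out of reach is approached as far as the arm can. A call with a number of a shift or a turn outside -1 to 1 is refused whole. A call with a gripper value outside its range is refused whole. The fingers move at their own pace and stop on an object; "force" is the grip in N (left out, the last holds). Time passes only in rows, so rows that repeat a pose let the fingers close. It gives the time, the measured TCP pose, the force, the opening and the grip force at its end, in the units of the state.
- monitor.state(): the state, without advancing time (a new reading comes with each control period).
- vision.camera(name): name is "side" or "top"; returns a dict with "image" (420x560x3 uint8, red, green, blue), "camera_matrix" (3x3 intrinsics, pixels), "origin" and "rotation" of the camera in the world. Camera axes: x right, y up, looking along -z (the intrinsics and any distortion apply to the point x, -y, -z); pixel columns grow to the right and rows downward; lengths in mm; the calibration is good to about 2 mm. A picture is of the moment at which its call begins. There is no depth.
- ticket.sign_off(): hands the job in; it is judged then, once.
The state is a dict: "time_s": time; "q": joint angles; "qd": joint speeds; "tau": joint torques, N m; "tool_pos": TCP position; "ee_rot": TCP orientation; "ft_force": force on the tool from outside, world axes, zero at the start; "wrist_torque": the same for the moment, N m; "width": opening from 0.0 (shut) to 1.0 (fully open); "finger_force": force on a finger pad.
Only numpy, scipy, OpenCV 4.12 (cv2) and the standard library are available. Lean on these libraries where they do the work, as an engineer would, in place of code of your own. Each camera call takes 0.05 s, during which the arm holds its last target. There are 200 camera calls.

TASK

Turn the plaque on its turntable, pushing the turntable's spokes gently round with a fingertip, until the spoke with the yellow knob points straight at the pot of yellow paint. Don't spin it and don't touch the plaque, whose paint is wet; leave the three pots and the white bottle standing where they are. Finish with the hand clear.

Things in the scene. Friction and masses are not known exactly. Their poses are not given: they have to be found in the camera images.
- turntable: Decorating turntable fixed to the table: a grey round foot, 140 mm across, 15 mm high, with a short column that carries a wheel turning about the vertical axis: an aluminium disc 150 mm across (38 to 48 mm above the table) with four spokes. Outside the foot, between and under the spokes, is only bare table, so a fingertip can go down there. Origin: on the turning axis at table height.
- wheel (a joint): Angle of the wheel in rad, growing counter-clockwise seen from above; 0: yellow-knobbed spoke along the turntable's own +x axis. Range -10 to 10, over half a turn either way from any start; it starts with the yellow knob roughly towards the robot. Stiff: takes 1 to 2 N pushed sideways at mid-spoke and stays where it is left.
- pointer (a point): Centre of the yellow knob of the pointing spoke; x axis outward along the spoke, z up. Four alike spokes, 90 degrees apart: round steel bars 12 mm thick, axes 44 mm above the table, bare from the disc's rim (75 mm from the turning axis) to a 22 mm ball knob centred 150 mm from the turning axis. One knob is yellow, three are black.
- plaque_center (a point): Round wooden plaque, 140 mm across and 12 mm thick, fixed on top of the wheel and turning with it; freshly painted, with a yellow sun on the side of the yellow knob. Must not be touched. This point: its centre, 54 mm above the table; its top is 60 mm above the table. x axis towards the yellow knob.
- yellow_pot_center (a point): Yellow paint pot, loose, 49 mm across its white rim (38 mm at the foot), 36 mm high, filled with yellow; this point is on its axis, 18 mm above the table (half-way up). One of three alike pots (yellow, orange, blue), 200 to 235 mm from the turntable's axis: to its left, its right and beyond it; which stands where changes.
- orange_pot_center (a point): Orange paint pot, loose, 49 mm across its white rim (38 mm at the foot), 36 mm high, filled with orange; this point is on its axis, 18 mm above the table (half-way up). One of three alike pots (yellow, orange, blue), 200 to 235 mm from the turntable's axis: to its left, its right and beyond it; which stands where changes.
- blue_pot_center (a point): Blue paint pot, loose, 49 mm across its white rim (38 mm at the foot), 36 mm high, filled with blue; this point is on its axis, 18 mm above the table (half-way up). One of three alike pots (yellow, orange, blue), 200 to 235 mm from the turntable's axis: to its left, its right and beyond it; which stands where changes.
- bottle_center (a point): White plastic bottle, loose, upright, 36 mm across and 90 mm high; this point is on its axis, half-way up. It stands beyond and to the left of the turntable, 250 to 280 mm from its axis.
Things that resemble listed ones, but are neither listed nor needed, are in the scene too. Of the things shaped like the part that bears orange_pot_center, the orange one is meant. Several things look just like the part that bears yellow_pot_center: the one meant starts farthest from the robot's base.

How it is judged (in metres and radians):
On the way:
1. A finger pushes a spoke of the turntable (contact force between the fingers and turntable above 0.3 N), for 0.1 s.
At the end, for the whole second after the job is handed in: The line of the yellow-knobbed spoke, carried on outward, passes within 14 mm of the yellow pot's centre; the wheel is at rest; the three pots and the bottle stand upright within 15 mm of where they started (y of yellow_pot_center in the frame of pointer between -0.014 and 0.014 m and x of yellow_pot_center in the frame of pointer above 0 m and velocity of joint wheel between -0.02 and 0.02 rad/s and not (distance of yellow_pot_center from where it was at the start of the episode above 0.015 m) and not (angle between yellow_pot_center's own z axis and vertical above 0.3 rad) and not (distance of orange_pot_center from where it was at the start of the episode above 0.015 m) and not (angle between orange_pot_center's own z axis and vertical above 0.3 rad) and not (distance of blue_pot_center from where it was at the start of the episode above 0.015 m) and not (angle between blue_pot_center's own z axis and vertical above 0.3 rad) and not (distance of bottle_center from where it was at the start of the episode above 0.015 m) and not (angle between bottle_center's own z axis and vertical above 0.3 rad)); the robot touches nothing.
It fails at once if the wet plaque is touched (more than 0.5 N) (contact force between anything else and wheel_c9 above 0.5 N).
It fails at once if the wheel is spun faster than 3 rad/s (velocity of joint wheel above 3 rad/s or velocity of joint wheel below -3 rad/s).
It fails at once if the turntable is pushed with more than 25 N (contact force between anything else and turntable above 25 N).
It fails at once if a pot or the bottle is lifted, shifted more than 15 mm or tipped (distance of any of yellow_pot_center, orange_pot_center, blue_pot_center, bottle_center from where it was at the start of the episode above 0.015 m or angle between any of yellow_pot_center, orange_pot_center, blue_pot_center, bottle_center's own z axis and vertical above 0.3 rad).
It also fails if it takes over 58 s, if anything falls off the work surface, if the arm or the gripper's body presses on something with over 40 N, if the wrist force passes 120 N, or if a joint passes its speed limit or range.

## Working session

There is one attempt and no reset: what is moved stays moved. The work goes in short steps, Python scripts to look and compute and a tool call to move; the robot and the scene stay as the last step left them, time stands still between calls to the robot, and variables do not carry over. Pictures are saved under pics/ and viewed, at most 10 in all, crops included, and the job is handed in when it is done.

Besides the shell and the picture viewer there is one more tool, called after "Request:" as name([rows], argument=value, ...), one row to a line, values as JSON. apply_moves: Moves the arm, as the interface text tells. Shifts and turns lie within -1 to 1; 1 stands for 15 cm of shift or 90 degrees of turn. Its arguments: {"type":"object","properties":{"increments":{"type":"array"},"force":{"type":"number"}},"required":["increments"]}

```bash
mkdir -p pics; ls
python3 - <<'E'
from rig import monitor, vision, ticket, robot
import cv2
print(robot.finger_overhang, monitor.state())
for n in("top","side"):
    c=vision.camera(n); print(n,c["camera_matrix"],c["origin"],c["rotation"],[k for k in c])
    cv2.imwrite(f"pics/{n}0.png",c["image"][:,:,::-1])
E
```

```text
pics
178.1 {'time_s': 0.0, 'q': array([-1.01490112e+00,  3.59389531e-01,  1.10535899e-02, -3.49206265e-04,
       -1.22410577e+00, -2.88101395e-01]), 'qd': array([ 8.88536786e-04, -1.48847693e-03,  5.24831577e-05,  1.18280550e-03,
        1.09383659e-03,  1.16192608e-03]), 'tau': array([-2.29553414e-03, -5.82726073e+01,  2.93044996e+01,  6.99730843e+00,
        6.79521851e-03, -1.35986215e-04]), 'tool_pos': array([ 178.55443326, -650.75036822,  403.71860866]), 'ee_rot': array([-1.33438194e-01,  9.91056782e-01,  8.17758005e-04, -1.87197417e-04]), 'ft_force': array([-0.23048997,  0.41844337,  0.01834867]), 'wrist_torque': array([-0.02289916,  0.03713412,  0.06633165]), 'finger_force': 0.0, 'width': 0.9997283370633206}
top [[487.37573246   0.         282.01775837]
 [  0.         487.37573246 209.38702372]
 [  0.           0.           1.        ]] [443.85307754 -19.22026105 945.5219571 ] [-0.08675888  0.08728983  0.70739226 -0.69602411] ['image', 'camera_matrix', 'origin', 'rotation']
side [[489.90983796   0.         279.42224996]
 [  0.         489.90983796 207.14713881]
 [  0.           0.           1.        ]] [281.30424425 890.89768644 705.93446002] [-0.09292287  0.46117839  0.86585567 -0.17021691] ['image', 'camera_matrix', 'origin', 'rotation']
```

View pics/top0.png

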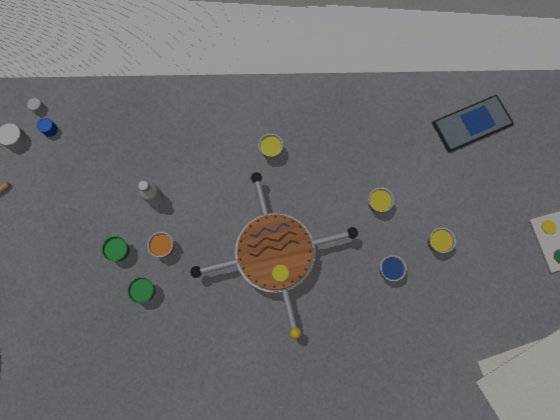

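View pics/side0.png

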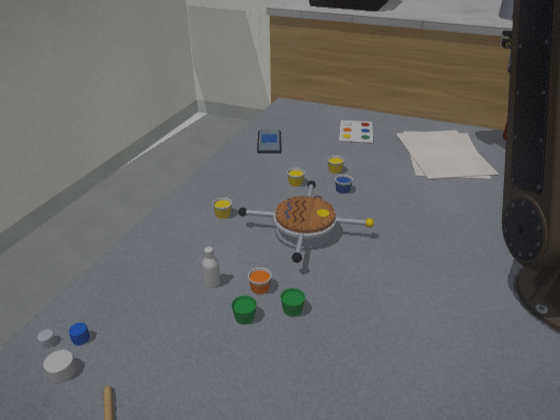

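The top view shows the wheel centre near (275,252), the yellow knob at (295,333), and the blue pot at (393,268). The orange pot is at (161,245) and the bottle at about (148,190). The yellow pots are at (271,146), (381,200) and (442,240); the farthest is (271,146). Next I convert these to world positions.

```bash
cat > h.py <<'E'
import numpy as np
from scipy.spatial.transform import Rotation as R
from rig import vision
def w(c,u,v,z):
    K=c["camera_matrix"]; d=np.array([(u-K[0,2])/K[0,0],-(v-K[1,2])/K[1,1],-1])
    d=R.from_quat(c["rotation"]).apply(d); o=np.array(c["origin"]); return (o+d*(z-o[2])/d[2])[:2]
def px(c,p):
    K=c["camera_matrix"]; q=R.from_quat(c["rotation"]).inv().apply(np.array(p)-c["origin"])
    return np.array([K[0,2]-K[0,0]*q[0]/q[2], K[1,2]+K[1,1]*q[1]/q[2]])
E
cat > m.py <<'E'
import cv2
from h import *
def blobs(im,lo,hi,amin=25):
    m=cv2.inRange(cv2.cvtColor(im,cv2.COLOR_RGB2HSV),lo,hi)
    n,_,s,c=cv2.connectedComponentsWithStats(m); return [(c[i].round(1),s[i][4]) for i in range(1,n) if s[i][4]>=amin]
if __name__=="__main__":
    c=vision.camera("top"); im=c["image"]
    for k,(lo,hi) in dict(yel=((22,120,90),(34,255,255)),ora=((5,190,150),(15,255,255)),blu=((105,150,60),(125,255,255)),black=((0,0,0),(180,255,35))).items():
        for p,a in blobs(im,lo,hi): print(k,p,a,"z44",w(c,*p,44).round(1),"z33",w(c,*p,33).round(1))
E
python3 m.py
```

```text
yel [270.4 145.2] 303 z44 [801.9  -0.9] z33 [ 8.063e+02 -7.000e-01]
yel [380.4 199.7] 334 z44 [ 687.  -210.6] z33 [ 690.  -212.9]
yel [548.7 226.5] 146 z44 [ 629.4 -525. ] z33 [ 631.6 -531.2]
yel [441.6 240.1] 358 z44 [ 606.6 -320.3] z33 [ 608.6 -324. ]
yel [280.  272.7] 223 z44 [550.4 -16.1] z33 [551.7 -16.1]
yel [294.9 332.6] 102 z44 [442.7 -41.2] z33 [442.7 -41.5]
blu [477.5 120. ] 576 z44 [ 848.8 -415.4] z33 [ 853.7 -420.2]
blu [ 45.7 126.6] 221 z44 [848.9 446.7] z33 [853.8 452.4]
blu [392.4 267.9] 329 z44 [ 555.9 -224.3] z33 [ 557.3 -226.8]
black [462.2 136.7] 128 z44 [ 813.6 -381. ] z33 [ 818.1 -385.4]
black [256.  176.9] 45 z44 [736.8  27.7] z33 [740.3  28.3]
black [352.6 232.5] 49 z44 [ 623.8 -154. ] z33 [ 626.  -155.7]
black [195.6 271.8] 61 z44 [554.6 139.9] z33 [556.  141.8]
```

Opposite knobs average to an axis at about (589.5, -6.9) with radius 151 mm, which fits. The yellow pot is at (806,-1), 217 mm from the axis, bearing about 1.6°. The yellow knob is at -166.9°, so the wheel must turn about 168.5° counter-clockwise. I'll go in high, square up the tool and shut the fingers.

Request:
apply_moves([
  [-0.25,0.25,0,0,0,0.05,-1],
  [-0.5,0.5,0,0,0,0.1,-1],
  [-0.75,0.75,0,0,0,0.17,-1],
  [-1,1,0,0,0,0.17,-1],
  [-1,1,0,0,0,0.17,-1],
  [-1,1,0,0,0,0.17,-1],
])

```text
time_s: 0.75
tool_pos: [284.4, -465.1, 405.2]
ee_rot: [-0.002, 1.0, -0.0, 0.0]
ft_force: [-0.7, -0.3, -0.0]
width: 0.517
finger_force: 0.0
```

Request:
apply_moves([
  [-0.25,0.25,0,0,0,0,-1],
  [-0.5,0.5,0,0,0,0,-1],
  [-0.75,0.75,0,0,0,0,-1],
  [-1,1,0,0,0,0,-1],
  [-1,1,0,0,0,0,-1],
])

```text
time_s: 1.25
tool_pos: [436.0, -314.9, 404.4]
ee_rot: [-0.001, 1.0, -0.0, 0.0]
ft_force: [-0.3, -0.3, 0.6]
width: 0.06
finger_force: 0.0
```

Request:
apply_moves([
  [-0.1,0.3,0,0,0,0,-1],
  [-0.2,0.6,0,0,0,0,-1],
  [-0.3,1,0,0,0,0,-1],
  [-0.3,1,0,0,0,0,-1],
  [-0.3,1,0,0,0,0,-1],
])

```text
time_s: 1.75
tool_pos: [478.9, -165.8, 404.6]
ee_rot: [-0.002, 1.0, -0.0, -0.0]
ft_force: [-1.0, -1.1, 0.0]
width: 0.004
finger_force: 0.0
```

Request:
apply_moves([
  [-0.06,0.3,0,0,0,0,-1],
  [-0.13,0.6,0,0,0,0,-1],
  [-0.13,0.9,0,0,0,0,-1],
  [-0.13,1,0,0,0,0,-1],
])

```text
time_s: 2.15
tool_pos: [498.2, -15.5, 404.5]
ee_rot: [-0.0, 1.0, -0.0, -0.0]
ft_force: [0.4, -0.5, -0.0]
width: 0.004
finger_force: 0.0
```

Request:
apply_moves([
  [0,0.2,0,0,0,0,-1],
  [0,0.45,0,0,0,0,-1],
  [0,0.45,0,0,0,0,-1],
  [0,0.45,0.3,0,0,0,-1],
  [0,0.45,0.55,0,0,0,-1],
  [0,0.45,0.55,0,0,0,-1],
])

```text
time_s: 2.75
tool_pos: [496.3, 48.7, 317.7]
ee_rot: [0.001, 1.0, -0.002, -0.004]
ft_force: [0.3, -0.2, -0.3]
width: 0.006
finger_force: 0.0
```

Run:
```python
from rig import monitor, vision
import cv2
print(monitor.state()["tool_pos"])
a=[vision.camera(n)["image"] for n in("top","side")]
cv2.imwrite("pics/b.png",cv2.hconcat([cv2.resize(x[100:400,100:460],(400,333)) for x in a])[:,:,::-1])
```

```text
[496.2614125   48.74832284 317.74819078]
```

View pics/b.png

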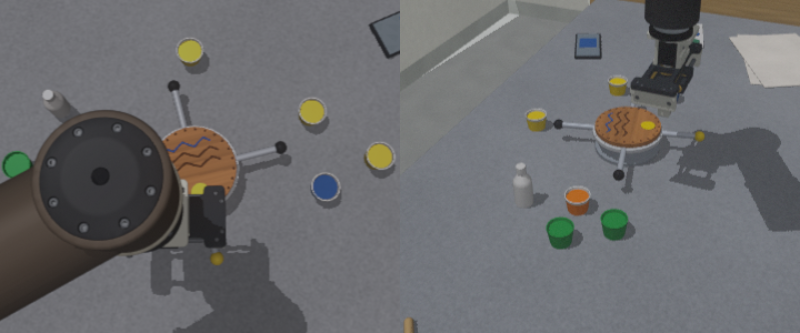

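The top view is partly hidden by the arm, but the gripper sits over the gap between the yellow and left spokes. The side view shows it clear and above the wheel. Going down now.

Request:
apply_moves([
  [0,0,0.2,0,0,0,-1],
  [0,0,0.4,0,0,0,-1],
  [0,0,0.4,0,0,0,-1],
])

```text
time_s: 3.15
tool_pos: [497.5, 50.2, 261.3]
ee_rot: [0.0, 1.0, -0.001, -0.001]
ft_force: [0.3, -0.4, 1.1]
width: 0.005
finger_force: 0.0
```

Run:
```python
from rig import monitor
s=monitor.state();print(s["q"],s["tool_pos"],s["ee_rot"])
```

```text
[ 4.94193111e-01  2.20141951e-01 -5.55408094e-01 -2.58933791e-04
 -7.98102207e-01 -2.06516936e+00] [497.49630864  50.21885096 261.33511919] [ 1.80467572e-04  9.99998960e-01 -5.95932931e-04 -1.30096473e-03]
```

Request:
apply_moves([
  [0,0,0.2,0,0,0,-1],
  [0,0,0.37,0,0,0,-1],
  [0,0,0.37,0,0,0,-1],
])

```text
time_s: 3.45
tool_pos: [497.9, 50.8, 206.6]
ee_rot: [-0.0, 1.0, -0.001, -0.001]
ft_force: [-0.5, -0.4, -0.1]
width: 0.003
finger_force: 0.0
```

Run:
```python
import numpy as np
C=np.array([589.5,-6.9]); f=lambda a:C+108*np.array([np.cos(np.radians(a)),np.sin(np.radians(a))])
p=np.array([498,51.])
for A in([152,156,160,163,166,169,172,175],[178,181,184,188,192,196,200,204],*[range(a+5,a+41,5) for a in(204,244,284)],[327,330]):
    d=[(f(a)-p)/150*[-1,1] for a in A]; print(A); print([[round(x,3),round(y,3)] for x,y in d]); p=f(A[-1])
```

```text
[152, 156, 160, 163, 166, 169, 172, 175]
[[np.float64(0.026), np.float64(-0.048)], [np.float64(0.048), np.float64(-0.093)], [np.float64(0.067), np.float64(-0.14)], [np.float64(0.079), np.float64(-0.175)], [np.float64(0.089), np.float64(-0.212)], [np.float64(0.097), np.float64(-0.249)], [np.float64(0.103), np.float64(-0.286)], [np.float64(0.107), np.float64(-0.323)]]
[178, 181, 184, 188, 192, 196, 200, 204]
[[np.float64(0.002), np.float64(-0.038)], [np.float64(0.003), np.float64(-0.075)], [np.float64(0.001), np.float64(-0.113)], [np.float64(-0.004), np.float64(-0.163)], [np.float64(-0.013), np.float64(-0.212)], [np.float64(-0.025), np.float64(-0.261)], [np.float64(-0.041), np.float64(-0.309)], [np.float64(-0.06), np.float64(-0.356)]]
range(209, 245, 5)
[[np.float64(-0.028), np.float64(-0.056)], [np.float64(-0.061), np.float64(-0.11)], [np.float64(-0.098), np.float64(-0.16)], [np.float64(-0.14), np.float64(-0.207)], [np.float64(-0.185), np.float64(-0.251)], [np.float64(-0.235), np.float64(-0.29)], [np.float64(-0.287), np.float64(-0.324)], [np.float64(-0.342), np.float64(-0.354)]]
range(249, 285, 5)
[[np.float64(-0.058), np.float64(-0.025)], [np.float64(-0.117), np.float64(-0.045)], [np.float64(-0.178), np.float64(-0.06)], [np.float64(-0.24), np.float64(-0.069)], [np.float64(-0.303), np.float64(-0.073)], [np.float64(-0.366), np.float64(-0.071)], [np.float64(-0.428), np.float64(-0.064)], [np.float64(-0.49), np.float64(-0.051)]]
range(289, 325, 5)
[[np.float64(-0.06), np.float64(0.018)], [np.float64(-0.119), np.float64(0.041)], [np.float64(-0.175), np.float64(0.069)], [np.float64(-0.228), np.float64(0.102)], [np.float64(-0.279), np.float64(0.139)], [np.float64(-0.326), np.float64(0.181)], [np.float64(-0.369), np.float64(0.226)], [np.float64(-0.408), np.float64(0.275)]]
[327, 330]
[[np.float64(-0.021), np.float64(0.031)], [np.float64(-0.041), np.float64(0.063)]]
```

Request:
apply_moves([
  [0.026,-0.048,0,0,0,0,-1],
  [0.048,-0.093,0,0,0,0,-1],
  [0.067,-0.14,0,0,0,0,-1],
  [0.079,-0.175,0,0,0,0,-1],
  [0.089,-0.212,0,0,0,0,-1],
  [0.097,-0.249,0,0,0,0,-1],
  [0.103,-0.286,0,0,0,0,-1],
  [0.107,-0.323,0,0,0,0,-1],
])

```text
time_s: 4.25
tool_pos: [481.6, 2.2, 206.6]
ee_rot: [-0.0, 1.0, -0.0, -0.0]
ft_force: [-0.6, 0.1, -0.2]
width: 0.002
finger_force: 0.0
```

Request:
apply_moves([
  [0.002,-0.038,0,0,0,0,-1],
  [0.003,-0.075,0,0,0,0,-1],
  [0.001,-0.113,0,0,0,0,-1],
  [-0.004,-0.163,0,0,0,0,-1],
  [-0.013,-0.212,0,0,0,0,-1],
  [-0.025,-0.261,0,0,0,0,-1],
  [-0.041,-0.309,0,0,0,0,-1],
  [-0.06,-0.356,0,0,0,0,-1],
])

```text
time_s: 5.05
tool_pos: [490.8, -51.5, 206.6]
ee_rot: [-0.0, 1.0, -0.0, -0.0]
ft_force: [0.6, 1.1, 0.4]
width: 0.006
finger_force: 0.6
```

Run:
```python
from rig import monitor, vision
import cv2
print(monitor.state()["q"])
a=[vision.camera(n)["image"] for n in("top","side")]
cv2.imwrite("pics/c.png",cv2.hconcat([cv2.resize(x[100:400,100:460],(400,333)) for x in a])[:,:,::-1])
```

```text
[ 2.94671140e-01  2.92127920e-01 -6.26139242e-01 -4.63791138e-05
 -6.52808559e-01 -1.86481350e+00]
```

View pics/c.png

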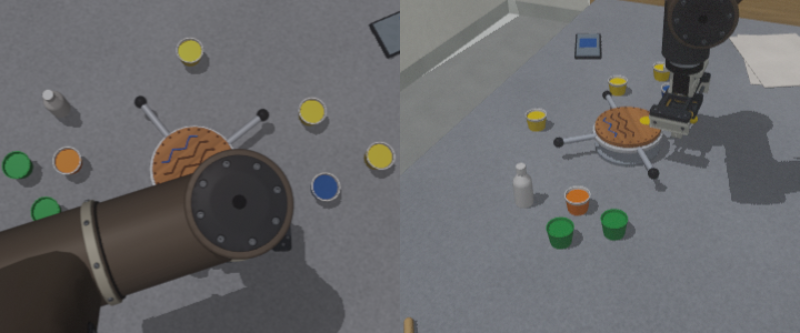

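The black knobs have moved round to crop (140,102) and (263,115), so the wheel is turning counter-clockwise with a push of about 1 N. The pots have not moved. I'll carry on round the arc.

Request:
apply_moves([
  [-0.028,-0.056,0,0,0,0,-1],
  [-0.061,-0.11,0,0,0,0,-1],
  [-0.098,-0.16,0,0,0,0,-1],
  [-0.14,-0.207,0,0,0,0,-1],
  [-0.185,-0.251,0,0,0,0,-1],
  [-0.235,-0.29,0,0,0,0,-1],
  [-0.287,-0.324,0,0,0,0,-1],
  [-0.342,-0.354,0,0,0,0,-1],
])

```text
time_s: 5.95
tool_pos: [542.6, -104.3, 206.6]
ee_rot: [-0.0, 1.0, -0.0, -0.0]
ft_force: [-1.5, 1.3, 0.4]
width: 0.006
finger_force: 0.6
```

Request:
apply_moves([
  [-0.058,-0.025,0,0,0,0,-1],
  [-0.117,-0.045,0,0,0,0,-1],
  [-0.178,-0.06,0,0,0,0,-1],
  [-0.24,-0.069,0,0,0,0,-1],
  [-0.303,-0.073,0,0,0,0,-1],
  [-0.366,-0.071,0,0,0,0,-1],
  [-0.428,-0.064,0,0,0,0,-1],
  [-0.49,-0.051,0,0,0,0,-1],
])

```text
time_s: 6.75
tool_pos: [616.2, -111.3, 206.6]
ee_rot: [-0.0, 1.0, -0.0, -0.0]
ft_force: [-1.1, 0.1, 0.7]
width: 0.009
finger_force: 0.7
```

Run:
```python
from rig import monitor, vision
import cv2
print(monitor.state()["q"])
a=[vision.camera(n)["image"] for n in("top","side")]
cv2.imwrite("pics/d.png",cv2.hconcat([cv2.resize(x[100:400,100:460],(400,333)) for x in a])[:,:,::-1])
```

```text
[ 1.32590348e-01  4.65963173e-01 -3.25346562e-01  6.23177098e-05
 -7.79795044e-01 -1.70267840e+00]
```

View pics/d.png

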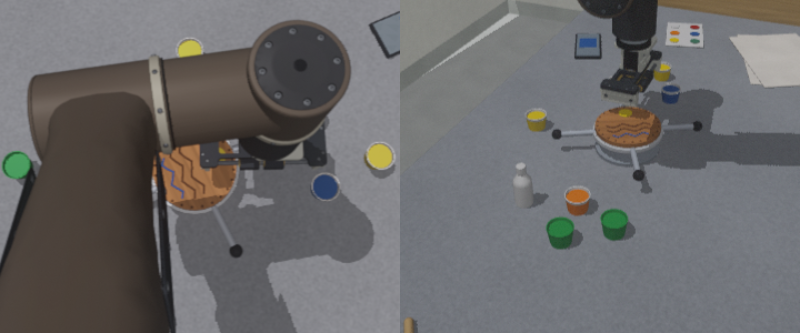

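The push is holding at about 1 N. In the side view the sun is now on the far right and the pots have not moved. Continuing.

Request:
apply_moves([
  [-0.06,0.018,0,0,0,0,-1],
  [-0.119,0.041,0,0,0,0,-1],
  [-0.175,0.069,0,0,0,0,-1],
  [-0.228,0.102,0,0,0,0,-1],
  [-0.279,0.139,0,0,0,0,-1],
  [-0.326,0.181,0,0,0,0,-1],
  [-0.369,0.226,0,0,0,0,-1],
  [-0.408,0.275,0,0,0,0,-1],
])

```text
time_s: 7.65
tool_pos: [677.2, -69.5, 206.6]
ee_rot: [-0.0, 1.0, -0.0, -0.0]
ft_force: [-1.4, -0.3, -0.7]
width: 0.003
finger_force: 0.6
```

Request:
apply_moves([
  [-0.01,0.016,0,0,0,0,-1],
  [-0.021,0.031,0,0,0,0,-1],
  [-0.031,0.047,0,0,0,0,-1],
  [-0.041,0.063,0,0,0,0,-1],
])

```text
time_s: 8.05
tool_pos: [682.8, -60.7, 206.7]
ee_rot: [-0.0, 1.0, 0.0, -0.0]
ft_force: [-1.4, -1.2, 0.2]
width: 0.005
finger_force: 0.6
```

Run:
```python
from rig import monitor
from m import *
c=vision.camera("side"); im=c["image"]
cv2.imwrite("pics/e.png",cv2.resize(im[120:330,160:440],(800,600))[:,:,::-1])
for p,a in blobs(im,(0,0,0),(180,255,40),20)+blobs(im,(20,130,90),(34,255,255),20):
    q=w(c,*p,44); d=q-[589.5,-6.9]; print(p,a,q.round(1),np.hypot(*d).round(1),np.degrees(np.arctan2(d[1],d[0])).round(1))
```

```text
[330.7  24.7] 2450 [ 1077.5 -1770. ] 1829.4 -74.5
[550.5  28.7] 1153 [  -21.6 -2110.3] 2190.4 -106.2
[533.8  84.5] 1021 [   74.3 -1168.9] 1271.1 -113.9
[372.3  24. ] 24 [  871.2 -1867.5] 1881.8 -81.4
[357.8  35.6] 51 [  883.6 -1607.6] 1627.5 -79.6
[289.7  83.7] 21 [ 948.9 -829.7] 897.8 -66.4
[256.2  91.4] 31 [1035.2 -706.2] 829.2 -57.5
[281.4 123.4] 1191 [ 838.8 -474.3] 529.8 -61.9
[244.1  96.7] 44 [1053.9 -641. ] 785.9 -53.8
[258.9 109.2] 156 [ 955.5 -554.7] 658.8 -56.3
[291.2 175.5] 43 [ 687.5 -172.7] 192.6 -59.4
[548.5 269.3] 465 [ 65.7 -15.5] 523.9 -179.1
[554.2 290.5] 186 [58.1 47.9] 534.2 174.1
[527.1 142.9] 889 [ 101.7 -618.4] 782.2 -128.6
[346.7 135.6] 22 [ 617.  -465.4] 459.4 -86.6
[335.4 160.1] 52 [ 603. -300.] 293.4 -87.4
[335.  168.3] 92 [ 590.2 -254.3] 247.4 -89.8
[299.  172.9] 24 [ 673.  -193.6] 204.5 -65.9
[296.8 181.6] 80 [ 662.4 -148.5] 159.3 -62.8
[221.9 203.3] 85 [796.2  17.3] 208.1 6.7
[290.9 204.8] 80 [636.8 -40. ] 57.7 -35.0
[222.6 212.9] 111 [775.1  53.6] 195.2 18.0
```

View pics/e.png

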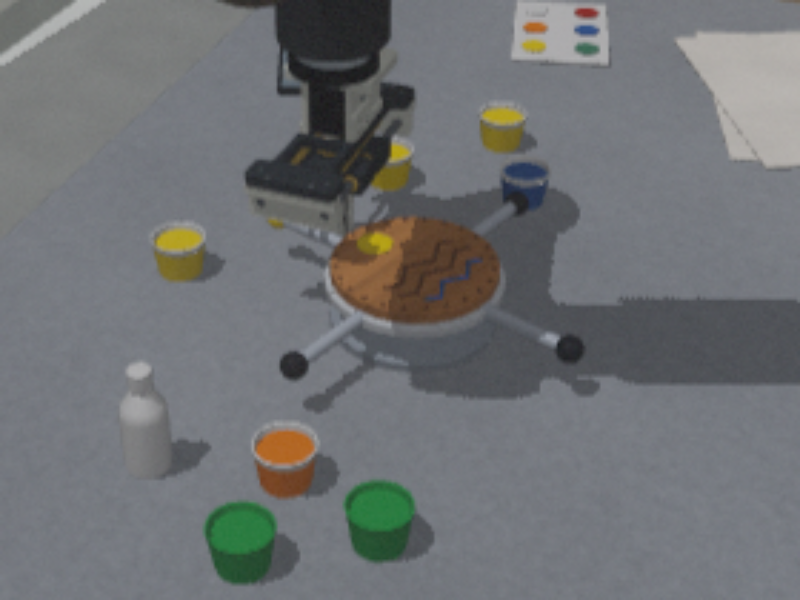

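The yellow knob at crop (277,222) is just short of the pot. The black knobs are at crop (293,365), (569,348) and (516,203). I'll work out the wheel angle from them.

```bash
cat > a.py <<'E'
from m import *
def ang(im,c,guess):
    out=[]
    for u,v in guess:
        u0,v0=int(u)-9,int(v)-9; g=im[v0:v0+18,u0:u0+18]
        m=cv2.inRange(cv2.cvtColor(g,cv2.COLOR_RGB2HSV),(0,0,0),(180,255,60)); n,_,s,ce=cv2.connectedComponentsWithStats(m)
        if n<2: continue
        i=1+s[1:,4].argmax(); p=ce[i]+[u0,v0]; q=w(c,*p,44); d=q-[589.5,-6.9]
        out.append((p.round(1),int(s[i,4]),np.hypot(*d).round(1),np.degrees(np.arctan2(d[1],d[0])).round(2)))
    return out
E
python3 - <<'E'
from a import *
c=vision.camera("side")
for o in ang(c["image"],c,[(262.6,247.8),(359.2,241.8),(340.6,191)]): print(*o)
from h import px
print(px(c,[806.3,-.7,33]))
E
```

```text
[262.8 247.7] 67 151.9 73.6
[359.2 241.6] 74 151.7 162.14
[340.7 190.1] 44 151.3 -107.72
[222.01430795 202.46517831]
```

Run:
```python
import numpy as np
f=lambda a:108*np.array([np.cos(np.radians(a)),np.sin(np.radians(a))])
for a in (332,334,336,338,340,342,344,346,347,348,349,350): print(a,((f(a)-f(330 if a<347 else 346))/150*[-1,1]).round(3).tolist())
```

```text
332 [-0.012, 0.022]
334 [-0.024, 0.044]
336 [-0.034, 0.067]
338 [-0.044, 0.09]
340 [-0.053, 0.114]
342 [-0.061, 0.138]
344 [-0.069, 0.162]
346 [-0.075, 0.186]
347 [-0.003, 0.012]
348 [-0.006, 0.024]
349 [-0.008, 0.037]
350 [-0.01, 0.049]
```

Request:
apply_moves([
  [-0.012,0.022,0,0,0,0,-1],
  [-0.024,0.044,0,0,0,0,-1],
  [-0.034,0.067,0,0,0,0,-1],
  [-0.044,0.09,0,0,0,0,-1],
  [-0.053,0.114,0,0,0,0,-1],
  [-0.061,0.138,0,0,0,0,-1],
  [-0.069,0.162,0,0,0,0,-1],
  [-0.075,0.186,0,0,0,0,-1],
])

```text
time_s: 8.95
tool_pos: [694.2, -32.4, 206.7]
ee_rot: [-0.0, 1.0, -0.0, 0.0]
ft_force: [0.1, -0.7, 0.1]
width: -0.0
finger_force: 0.5
```

Run:
```python
from a import *
c=vision.camera("side")
C=np.array([589.5,-6.9])
g=[px(c,[*(C+150*np.array([np.cos(t),np.sin(t)])),44]) for t in np.radians([88,178,-92])]
for o in ang(c["image"],c,g): print(*o)
```

```text
[277.8 253.8] 66 152.5 88.11
[366.3 232.9] 68 151.3 176.37
[327.  185.8] 32 151.5 -92.7
```

The yellow spoke is at about -2.7°, with the target at about 1.6°. I'll push 8 mm further gently, back off, lift and check from above.

Request:
apply_moves([
  [-0.002,0.014,0,0,0,0,-1],
  [-0.004,0.028,0,0,0,0,-1],
  [-0.006,0.042,0,0,0,0,-1],
  [-0.008,0.053,0,0,0,0,-1],
  [-0.008,0.053,0,0,0,0,-1],
  [0,0,0,0,0,0,-1],
  [0.03,-0.1,0,0,0,0,-1],
  [0.03,-0.1,0,0,0,0,-1],
])

```text
time_s: 9.8
tool_pos: [688.8, -49.9, 206.6]
ee_rot: [0.0, 1.0, 0.0, -0.0]
ft_force: [0.1, 0.3, 0.4]
width: 0.005
finger_force: 0.0
```

Request:
apply_moves([
  [0,0,-0.25,0,0,0,-1],
  [0,0,-0.5,0,0,0,-1],
  [0,0,-0.75,0,0,0,-1],
  [0,0,-1,0,0,0,-1],
  [0,0,-1,0,0,0,-1],
  [0,-0.3,-1,0,0,0,-1],
  [0,-0.6,-1,0,0,0,-1],
  [0,-1,-1,0,0,0,-1],
])

```text
time_s: 10.6
tool_pos: [689.4, -189.0, 356.9]
ee_rot: [-0.001, 1.0, 0.0, 0.0]
ft_force: [1.1, -0.9, -1.1]
width: 0.0
finger_force: 0.0
```

Request:
apply_moves([
  [0.2,-0.3,0,0,0,0,-1],
  [0.4,-0.6,0,0,0,0,-1],
  [0.6,-0.9,0,0,0,0,-1],
  [0.8,-1,0,0,0,0,-1],
  [1,-1,0,0,0,0,-1],
  [1,-1,0,0,0,0,-1],
])

```text
time_s: 11.2
tool_pos: [535.8, -339.5, 357.0]
ee_rot: [0.002, 1.0, 0.0, -0.0]
ft_force: [1.2, 0.4, 0.8]
width: 0.005
finger_force: 0.0
```

Request:
apply_moves([
  [0.2,-0.3,0,0,0,0,-1],
  [0.4,-0.6,0,0,0,0,-1],
  [0.5,-0.9,0,0,0,0,-1],
  [0.5,-1,0,0,0,0,-1],
  [0.5,-1,0,0,0,0,-1],
  [0.5,-1,0,0,0,0,-1],
])

```text
time_s: 11.8
tool_pos: [464.6, -488.4, 356.1]
ee_rot: [0.0, 1.0, 0.0, -0.0]
ft_force: [-0.2, -0.1, -0.6]
width: 0.002
finger_force: 0.0
```

```bash
python3 - <<'E'
from a import *
c=vision.camera("top"); cv2.imwrite("pics/f.png",c["image"][:,:,::-1])
E
python3 m.py
```

```text
yel [270.4 145.2] 302 z44 [801.9  -0.9] z33 [ 8.063e+02 -7.000e-01]
yel [271.  174.5] 78 z44 [741.2  -1.5] z33 [744.8  -1.3]
yel [380.4 199.8] 333 z44 [ 686.8 -210.6] z33 [ 689.8 -212.9]
yel [273.4 228.1] 205 z44 [634.7  -4.9] z33 [637.1  -4.7]
yel [548.7 226.6] 145 z44 [ 629.2 -525. ] z33 [ 631.4 -531.2]
yel [441.6 240. ] 358 z44 [ 606.8 -320.3] z33 [ 608.8 -324. ]
blu [477.5 120. ] 574 z44 [ 848.8 -415.4] z33 [ 853.7 -420.2]
blu [ 45.8 126.5] 224 z44 [849.1 446.5] z33 [854.  452.2]
blu [392.4 267.9] 330 z44 [ 555.9 -224.3] z33 [ 557.3 -226.8]
black [462.3 136.8] 128 z44 [ 813.4 -381.2] z33 [ 817.9 -385.6]
black [549.8 167.6] 818 z44 [ 746.3 -544.7] z33 [ 750.  -551.1]
black [551.4 197.8] 151 z44 [ 685.4 -538.6] z33 [ 688.3 -545. ]
black [355.3 247.9] 53 z44 [ 594.4 -157.6] z33 [ 596.3 -159.3]
black [193.8 255.8] 60 z44 [584.5 144. ] z33 [586.2 146. ]
black [549.6 360.1] 2592 z44 [ 388.4 -490.5] z33 [ 387.7 -496.3]
black [278.7 334.9] 68 z44 [439.2 -12.1] z33 [439.1 -12. ]
```

View pics/f.png

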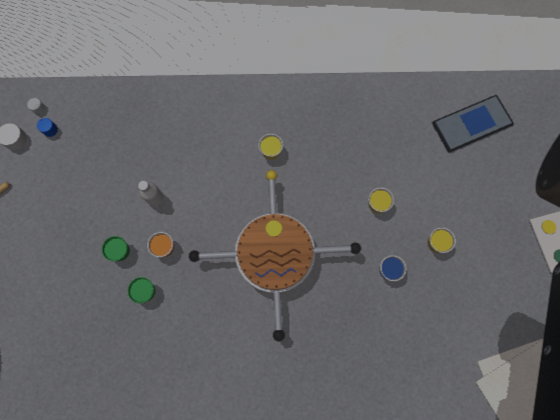

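The top view shows the yellow knob at (271,175), in line with the yellow pot at (270,146). The spoke points at 1.95° against 1.6° wanted, about 1.5 mm off at the pot. The pots and bottle have not moved and the hand is clear, so I'm handing in.

```bash
python3 -c "
from rig import ticket
print(ticket.sign_off())"
```

```text
the job is handed in; nothing more can be done
None
```

The job is handed in: the yellow-knobbed spoke points at the yellow pot to within about 2 mm by the top camera (14 mm allowed), the pots and bottle are where they started, and the hand is clear; no verdict came back.

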